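# Read a slide box's label and stack the box

### The job

Take the label reader off its pad and press its nose flat, square and centred on the label of the slide box lying on the sloping rest: gently, so that the sprung nose gives about half of its travel without bottoming, and hold it still there for a good second. Then stand the reader back upright in the middle of its pad, and afterwards lay the box that you read flat on top of the pile of two boxes like it, edges lined up, label up. Do not shift the pile or disturb the bandage roll, bottle and carton.

Things in the scene. Friction and masses are not known exactly. Their poses are not given: they have to be found in the camera images.
- reader: hand-held contact label reader, white plastic, 118 mm tall, standing nose down on the pad. Origin: centre of the nose's face with the nose fully out (= underside when standing); z along the handle, away from the nose. Black nose 30 (x) x 46 (y) mm; white skirt 38 x 54 mm from 13 to 37 mm; handle 34 (x) x 30 (y) mm from 37 to 118 mm. 0.18 kg. Grip the handle across y, about 85 mm from the nose
- reader_window (a point): centre of the reader's nose face, on the moving nose; z points into the reader, long side of the face along y
- reader_nose (a joint): how far the spring-loaded nose is pushed into the reader, m: 0 = out, 0.006 = bottomed. It starts to give at about 3 N and needs 0.6 N more per mm
- pad: black plastic pad, fixed to the bench, on which the reader stands: 80 (x) x 90 (y) x 8 mm, origin at the centre of its underside
- rest: fixed aluminium rest with a sloping plate, 40 mm wide (y), 104 mm long, with a low stop at its lower end. The plate rises by 25 degrees (0.436 rad) towards the rest's +x, which points roughly back at the robot, so that the slope faces away from it; its surface centre is 45 mm above the origin, which is on the bench
- slide_box: the box to be read: closed grey box for microscope slides, 100 (x) x 52 (y) x 22 mm (z), 0.14 kg, origin at the centre of its underside. It lies loose on the rest, its z square to the slope, its x up the slope; it overhangs the plate by 6 mm on either side (y)
- slide_box_label (a point): centre of the white bar-code label on the top face of the slide box, 20 mm towards the box's +x from the middle of the face; z out of the face; label 30 (x) x 44 (y) mm
- pile_low: lower of two boxes just like slide_box, loose, stacked flat on the bench; origin at the centre of its underside
- pile_top: upper box of the pile, lying squarely on pile_low; origin at the centre of its underside, its top face 44 mm above the bench
- bandage: bystander: blue bandage roll standing on end, 66 mm across, 50 mm high, origin at the centre of its underside
- bottle: bystander: clear plastic bottle, 56 mm across, 130 mm high, origin at the centre of its underside
- carton: bystander: small cardboard carton 75 x 55 x 28 mm, origin at the centre of its underside
Mind the look-alikes: they are no part of the job. What is shaped like the slide_box but red or yellow is not meant.

How it is judged (in metres and radians):
On the way, in this order (a step that is already met when the one before it is completed fails the run):
1. the reader's nose is pressed square and centred (within 7 mm; 0.14 rad either way) on the slide box's label, pushed in by 1.5 to 4.5 mm, held still for 1 s (distance between reader_window and slide_box_label below 0.007 m and angle between the z axis of reader_window and the z axis of slide_box_label, either way round below 0.14 rad and angle between the y axis of reader_window and the y axis of slide_box_label, either way round below 0.14 rad and value of joint reader_nose between 0.0015 and 0.0045 m and contact force between reader and slide_box above 1 N and linear speed of reader below 0.015 m/s), for 1 s.
2. the reader stands upright on its pad again (centre within 25 mm of the pad's centre), let go (horizontal distance between reader and pad below 0.025 m and angle between reader's own z axis and vertical below 0.08 rad and z of reader in the frame of pad between 0.005 and 0.011 m and contact force between the fingers and reader below 0.1 N and linear speed of reader below 0.02 m/s), for 0.2 s.
At the end, for the whole second after the job is handed in: slide_box at rest, flat and label up on pile_top: centres within 6 mm (9 mm to pile_low), edges parallel within 0.1 rad; pile boxes moved under 10 mm; reader let go, upright (0.08 rad) on the pad, within 25 mm of its centre (all of step 2 and horizontal distance between slide_box and pile_top below 0.006 m and horizontal distance between slide_box and pile_low below 0.009 m and angle between the x axis of slide_box and the x axis of pile_top, either way round below 0.1 rad and z of slide_box in the frame of pile_top between 0.02 and 0.024 m and angle between slide_box's own z axis and vertical below 0.06 rad and distance of each of pile_low, pile_top from where it was at the start of the episode below 0.01 m and linear speed of slide_box below 0.02 m/s); the robot touches nothing.
It fails at once if the reader is pressed on the slide box with more than 18 N (contact force between reader and slide_box above 18 N).
It fails at once if the bandage is moved more than 20 mm (distance of bandage from where it was at the start of the episode above 0.02 m).
It fails at once if the bottle is moved more than 20 mm (distance of bottle from where it was at the start of the episode above 0.02 m).
It fails at once if the carton is moved more than 20 mm (distance of carton from where it was at the start of the episode above 0.02 m).
It also fails if it takes over 72 s, if anything falls off the work surface, if the arm or the gripper's body presses on something with over 40 N, if the wrist force passes 120 N, or if a joint passes its speed limit or range.

### The arm

A 6-joint arm with a two-finger parallel gripper is mounted at the origin on the work surface. World frame = base frame: x ahead of the robot, y to its left, z up, the work surface at z = 0. Lengths are in m, angles in degrees, forces in N, time in s.
With the tool pointing down it reaches from about 0.375 to 0.925 m from the base axis. Payload 5.7 kg.
Tool frame: the origin (TCP) lies between the finger pads; the fingertips stand 25 mm ahead of it and the grasp point (between the pads) lies 6 mm ahead of it; z points along the fingers, y is the line along which they close (so a half turn about z gives the same grasp; the last joint's range is limited). The gripper opens to 85 mm and grips with 20 to 120 N. Pads are 22 mm wide; open, the fingers measure 114 mm over their backs; the gripper's body (76 mm by 85 mm) begins 54 mm behind the grasp point. The pads swing forward as they close: fully open they stand 13 mm farther back than shut.
Start: joints at [62.447, 20.558, 86.54, -0, 72.909, -6.595], TCP at [0.215, 0.56, 0.256] pointing down, gripper open.
Joint ranges: [-170.27, 170.27], [-57.76, 135], [12.27, 136.19], [-55.21, 235.2], [11.17, 155.16], [-170.74, 170.74]. Speed limits (degrees/s): [136.94, 136.94, 180, 180, 180, 180].

### API

Orientations are given as [roll, pitch, yaw] about the fixed x, y, z axes, in that order (R = Rz(yaw) Ry(pitch) Rx(roll)).
In Python, from plant import goto, servo_line, move_j, command_gripper, dwell, solve_ik, get_state, camera, camera_model, MotionError, hand_in gives the robot as it stands. Calls block until the motion is done:
- goto(position, orientation): joint-space move of the TCP to a pose.
- servo_line(position, max_speed=0.15, ori=None): straight line of the TCP; ori=None keeps the orientation; max_speed is the mean speed in m/s.
- move_j(angles): joint-space move.
- command_gripper(opening): finger opening in m; the grip force is fixed at half the most; returns when the fingers have stopped.
- dwell(seconds).
- solve_ik(position, orientation): joint angles nearest the present ones, or None.
- get_state(): the state.
- camera(name): name is "scene" or "top"; returns the picture (384x512x3 uint8, red, green, blue); there is no depth.
- camera_model(name): a dict with "intrinsics" (3x3 intrinsics, pixels), "D" ([k1, k2, p1, p2, k3] as OpenCV has them; the pictures are not rectified), "rvec" (rotation vector, rad) and "tvec" (3), from world to camera coordinates, as OpenCV has them. Camera axes: x right, y down, z forward; pixel columns grow to the right and rows downward; lengths in m; the calibration is good to about 2 mm. A picture is of the moment at which its call begins. camera_model takes no time and is no camera call.
A pose or a line that the arm cannot do raises MotionError and nothing moves.
- hand_in(): hands the job in, once; it reports no verdict.
The state is a dict: "time": time; "joint_pos": joint angles; "joint_velocities": joint speeds; "effort": joint torques, N m; "ee_pos": TCP position; "tool_rot": TCP orientation; "force": force on the tool from outside, world axes, zero at the start; "torque": the same for the moment, N m; "gripper_width": finger opening in m.
Only numpy, scipy, OpenCV 4.12 (cv2) and the standard library are available. Lean on these libraries where they do the work, as an engineer would, in place of code of your own. Each camera call takes 0.05 s, during which the arm holds its last target. There are 200 camera calls.

## Working session

There is one attempt and no reset: what is moved stays moved. The work goes in short steps, each a Python script; the robot and the scene stay as the last script left them, time stands still between calls to the robot, and variables do not carry over. Pictures are saved under pics/ and viewed, on a budget of 10 in all, crops included, one or two more only if the job needs it, and the job is handed in when it is done.

```bash
mkdir -p pics
python3 - <<'E'
from plant import *
import cv2,numpy as np
for n in("scene","top"):
    im=camera(n); cv2.imwrite(f"pics/{n}0.png",cv2.resize(im[:,:,::-1],None,fx=1.5,fy=1.5,interpolation=cv2.INTER_CUBIC)); cv2.imwrite(f"raw_{n}0.png",im[:,:,::-1])
    m=camera_model(n); R=cv2.Rodrigues(np.array(m['rvec'],float))[0]; print(n,m,-R.T@np.array(m['tvec']).ravel())
s=get_state(); print(s)
E
```

```text
scene {'intrinsics': array([[393.78131698,   0.        , 258.17839121],
       [  0.        , 393.78131698, 190.18832235],
       [  0.        ,   0.        ,   1.        ]]), 'D': array([0.009644, 0.      , 0.      , 0.      , 0.      ]), 'rvec': array([ 1.90767106,  1.5405885 , -0.66363523]), 'tvec': array([-0.1098783 , -0.32830317,  1.25731656])} [ 1.12819587 -0.11354568  0.64419143]
top {'intrinsics': array([[394.58557517,   0.        , 260.61419709],
       [  0.        , 394.58557517, 185.30353904],
       [  0.        ,   0.        ,   1.        ]]), 'D': array([-0.01243988,  0.        ,  0.        ,  0.        ,  0.        ]), 'rvec': array([ 2.0913357 , -2.11402698,  0.24573897]), 'tvec': array([0.00551363, 0.57349256, 0.7729059 ])} [0.38395925 0.0042316  0.8825333 ]
{'time': 0.1, 'joint_pos': array([ 6.24467102e+01,  2.05934880e+01,  8.65936052e+01, -1.08930607e-03,
        7.29104032e+01, -6.59523346e+00]), 'joint_velocities': array([ 0.03818041, -0.10044273, -0.13015276,  0.02791744,  0.03135514,
       -0.02934135]), 'effort': array([ 2.62241756e-04, -5.28650022e+01, -2.79352140e+01, -1.85995209e-04,
        5.01305869e-03,  4.42711894e-06]), 'ee_pos': array([0.21435351, 0.55977153, 0.25553552]), 'tool_rot': array([-1.79903029e+02, -1.01641183e-02,  1.59042256e+02]), 'force': array([ 0.55870755,  0.25289013, -0.40022478]), 'torque': array([-0.01535276,  0.00117102,  0.00479547]), 'gripper_width': 0.08513004438649152}
```

View pics/top0.png

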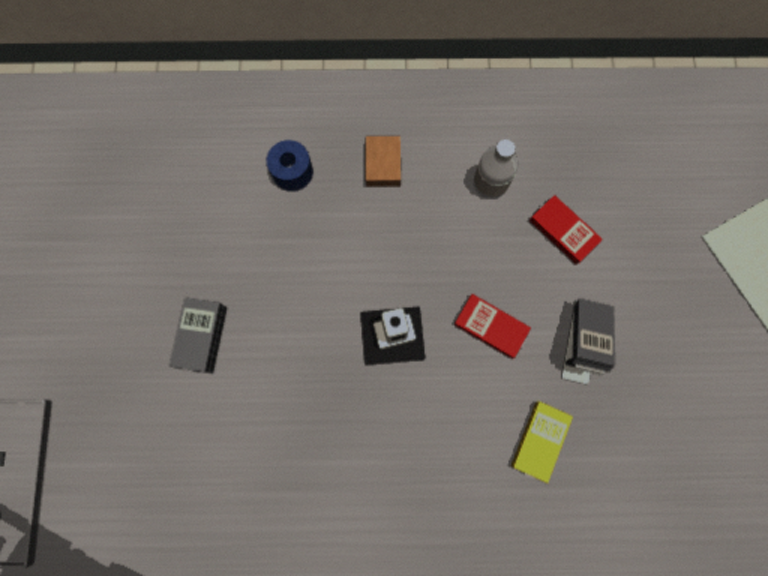

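View pics/scene0.png

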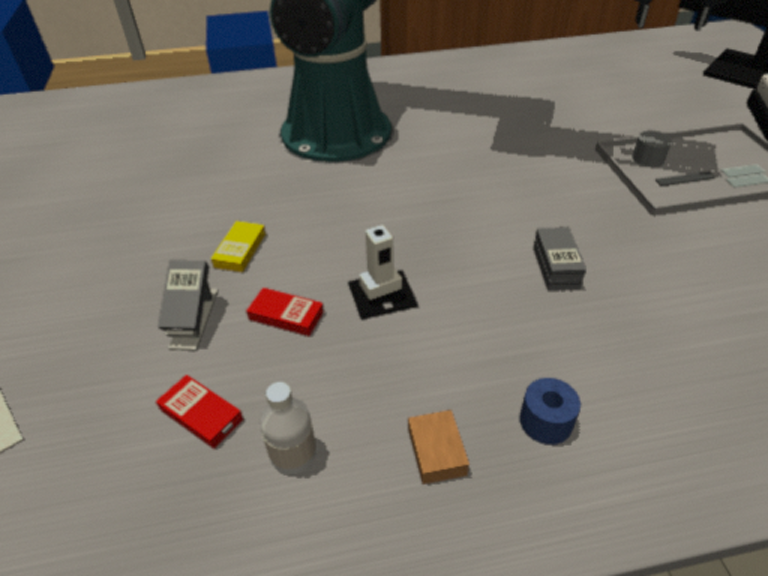

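The two grey candidates in the top view are the one at (595,335), tilted on an aluminium rest, and the one at (198,335), which is the two-high pile. Red and yellow boxes are look-alikes. I'll measure these two and confirm them in a crop.

```bash
cat > h.py <<'E'
import numpy as np,cv2
from plant import *
from scipy.spatial.transform import Rotation as Ro
def cam(n):
    m=camera_model(n);return m['intrinsics'],m['D'],cv2.Rodrigues(np.array(m['rvec'],float))[0],np.array(m['tvec'],float).ravel()
def ray(n,uv):
    K,D,R,t=cam(n);p=cv2.undistortPoints(np.array(uv,float).reshape(-1,1,2),K,D)[:,0]
    d=np.c_[p,np.ones(len(p))]@R;return -R.T@t,d
def on_plane(n,uv,p0,nn=(0,0,1)):
    c,d=ray(n,uv);nn=np.array(nn,float);p0=np.array(p0,float)
    return c+d*(((p0-c)@nn)/(d@nn))[:,None]
def tri(a,b):
    c1,d1=ray("top",a);c2,d2=ray("scene",b);d1=d1[0]/np.linalg.norm(d1);d2=d2[0]/np.linalg.norm(d2)
    s=np.linalg.lstsq(np.c_[d1,-d2],c2-c1,rcond=None)[0];p,q=c1+s[0]*d1,c2+s[1]*d2
    return (p+q)/2,np.linalg.norm(p-q)
def blob(im,box,f,close=5):
    x0,y0,x1,y1=box;c=cv2.cvtColor(im[y0:y1,x0:x1],cv2.COLOR_BGR2HSV);m=f(c).astype(np.uint8)*255
    m=cv2.morphologyEx(m,cv2.MORPH_CLOSE,np.ones((close,close)))
    k=max(cv2.findContours(m,0,2)[0],key=cv2.contourArea);k=k+np.array([x0,y0])
    return k,cv2.minAreaRect(k)
E
cat > m.py <<'E'
from h import *
T=cv2.imread("raw_top0.png");S=cv2.imread("raw_scene0.png")
white=lambda c:(c[...,2]>150)&(c[...,1]<60)
dark=lambda c:(c[...,2]<75)
def show(n,k,r):print(n,cv2.contourArea(k),np.round(r[0],1),np.round(r[1],1),round(r[2],1))
vis={ 'top':T.copy(),'scene':S.copy()}
def go(nm,im,n,box,f,c=5):
    k,r=blob(im,box,f,c);show(nm,k,r);cv2.polylines(vis[n],[np.int32(np.round(cv2.boxPoints(r)))],True,(0,255,0),1);return k,r
R={}
R['lt']=go('label top',T,'top',(378,215,415,240),white)
R['ls']=go('label scene',S,'scene',(105,170,140,195),white)
R['pt']=go('pilelabel top',T,'top',(115,200,148,225),white)
R['ps']=go('pilelabel scene',S,'scene',(360,160,395,180),white)
R['pad']=go('pad top',T,'top',(235,198,290,250),lambda c:c[...,2]<45,25)
R['hd']=go('handle top',T,'top',(250,203,277,227),lambda c:(c[...,2]>190),5)
for a,b in(('lt','ls'),('pt','ps')):print(a,tri(R[a][1][0],R[b][1][0]))
c=cv2.boxPoints(R['pad'][1]);P=on_plane("top",c,(0,0,.008));print('pad',P.mean(0),P,np.linalg.norm(np.diff(P,axis=0),axis=1))
P=on_plane("top",cv2.boxPoints(R['hd'][1]),(0,0,.126));print('handle',P.mean(0),P,np.linalg.norm(np.diff(P,axis=0),axis=1))
P=on_plane("top",cv2.boxPoints(R['pt'][1]),(0,0,.044));print('plabel',P.mean(0),P,np.linalg.norm(np.diff(P,axis=0),axis=1))
g=lambda a,b:cv2.resize(a[b[1]:b[3],b[0]:b[2]],(390,290),interpolation=cv2.INTER_CUBIC)
v=vis
cv2.imwrite("pics/crop.png",np.vstack([np.hstack([g(v['top'],(360,190,430,262)),g(v['top'],(100,190,170,262))]),np.hstack([g(v['scene'],(90,160,160,240)),g(v['top'],(230,190,300,255))])]))
E
python3 m.py
```

```text
label top 3.0 [399.4 223.4] [11.2  1.5] 14.0
label scene 274.5 [122. 187.] [14. 22.] 90.0
pilelabel top 22.5 [133.6 208.4] [19.7  8.3] 30.5
pilelabel scene 136.0 [376. 170.] [ 8. 20.] 90.0
pad top 2754.0 [262.  223.5] [51. 54.] 90.0Traceback (most recent call last):
  File "m.py", line 15, in <module>
    R['hd']=go('handle top',T,'top',(250,203,277,227),lambda c:(c[...,2]>190),5)
            ~~^^^^^^^^^^^^^^^^^^^^^^^^^^^^^^^^^^^^^^^^^^^^^^^^^^^^^^^^^^^^^^^^^^
  File "m.py", line 8, in go
    k,r=blob(im,box,f,c);show(nm,k,r);cv2.polylines(vis[n],[np.int32(np.round(cv2.boxPoints(r)))],True,(0,255,0),1);return k,r
        ~~~~^^^^^^^^^^^^
  File "h.py", line 19, in blob
    k=max(cv2.findContours(m,0,2)[0],key=cv2.contourArea);k=k+np.array([x0,y0])
ValueError: max() iterable argument is empty
```

Run:
```python
import cv2,numpy as np
np.set_printoptions(linewidth=250)
T=cv2.imread("raw_top0.png");S=cv2.imread("raw_scene0.png")
v=lambda I,x0,y0,x1,y1:print(cv2.cvtColor(I,cv2.COLOR_BGR2HSV)[y0:y1,x0:x1,2],'\n')
v(T,376,197,412,250);v(T,246,202,280,234);v(S,104,168,144,196)
```

```text
[[125 127 127 ... 124 126 128]
 [129 124 126 ... 121 121 125]
 [128 126 125 ... 127 127 127]
 ...
 [153 129 120 ... 121 120 123]
 [164 162 163 ... 122 119 124]
 [163 168 167 ... 120 118 120]] 

[[129 126 130 ... 125 123 126]
 [128 127 129 ... 115 113 117]
 [128 130 132 ...  79  67  79]
 ...
 [ 26  28  26 ...  25  27  31]
 [ 23  24  25 ...  29  24  26]
 [ 24  29  25 ...  28  27  24]] 

[[146 144 144 ... 140 153 175]
 [142 142 142 ... 147 167 182]
 [141 142 141 ... 161 178 185]
 ...
 [139 136 139 ... 164 171 169]
 [137 137 139 ... 155 169 159]
 [138 138 138 ... 121 145 128]]
```

Run:
```python
import cv2,numpy as np
T=cv2.imread("raw_top0.png");S=cv2.imread("raw_scene0.png")
def g(I,x0,y0):
    a=cv2.resize(cv2.convertScaleAbs(I[y0:y0+56,x0:x0+78],alpha=1.3),(390,280),interpolation=cv2.INTER_CUBIC)
    for i in range(0,78,10):cv2.putText(a,str(x0+i),(i*5,8),0,.3,(0,255,255));cv2.line(a,(i*5,9),(i*5,13),(0,255,255))
    for i in range(0,56,10):cv2.putText(a,str(y0+i),(0,i*5+4),0,.3,(0,255,255))
    return a
cv2.imwrite("pics/crop.png",np.vstack([np.hstack([g(T,360,197),g(T,98,195)]),np.hstack([g(S,90,170),g(T,224,195)])]))
for n,I,(x,y) in(('box',T,(395,207)),('lab',T,(398,222)),('lab',T,(392,223)),('plab',T,(124,210)),('pbox',T,(130,232)),('pside',T,(146,225)),('hand',T,(256,211)),('skirt',T,(272,222)),('slab',S,(113,178)),('sbox',S,(122,205))):print(n,cv2.cvtColor(I[y:y+2,x:x+3],cv2.COLOR_BGR2HSV).reshape(-1,3).tolist())
```

```text
box [[30, 10, 75], [150, 10, 75], [173, 13, 77], [8, 13, 77], [0, 10, 76], [0, 7, 73]]
lab [[17, 35, 139], [21, 35, 118], [18, 28, 117], [22, 36, 155], [23, 35, 154], [21, 38, 155]]
lab [[21, 43, 112], [19, 43, 83], [21, 38, 135], [14, 43, 102], [26, 34, 60], [23, 36, 112]]
plab [[39, 27, 94], [38, 30, 103], [33, 26, 97], [38, 27, 104], [33, 23, 99], [33, 30, 93]]
pbox [[20, 8, 91], [173, 11, 91], [30, 6, 90], [10, 8, 90], [10, 8, 92], [0, 3, 90]]
pside [[6, 35, 36], [11, 22, 93], [13, 19, 123], [15, 26, 39], [15, 19, 107], [12, 21, 124]]
hand [[106, 16, 172], [106, 21, 178], [110, 21, 178], [107, 14, 169], [107, 23, 176], [108, 25, 176]]
skirt [[107, 22, 162], [108, 22, 174], [109, 20, 176], [106, 17, 163], [107, 20, 176], [109, 20, 178]]
slab [[19, 18, 114], [21, 22, 115], [26, 18, 113], [26, 31, 133], [26, 31, 142], [26, 30, 143]]
sbox [[27, 21, 111], [19, 19, 110], [26, 16, 109], [30, 16, 109], [23, 19, 110], [25, 14, 110]]
```

View pics/crop.png

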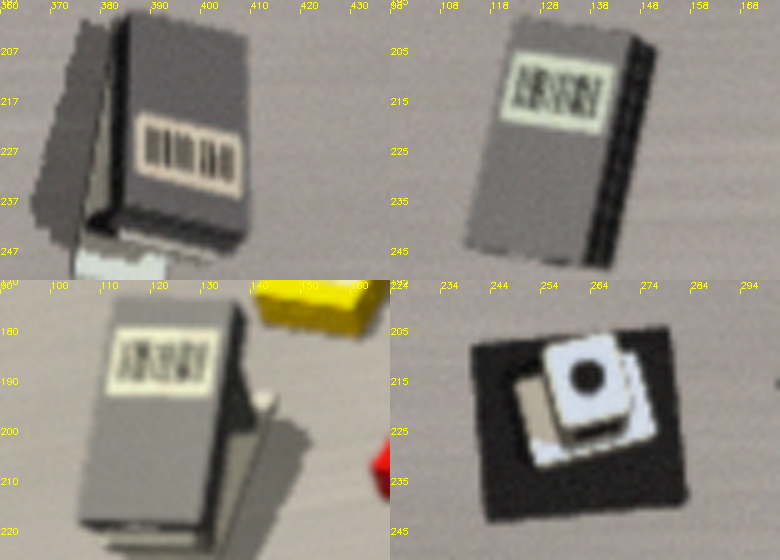

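The crop shows the grey box tilted on the rest (label near (398,228) in raw top pixels), the two-high grey pile (label near (132,213)), and the reader standing on the black pad, turned about 13° in the image. These match the description. Next I'll get subpixel values.

```bash
cat > m.py <<'E'
from h import *
np.set_printoptions(precision=4,suppress=True)
T=cv2.imread("raw_top0.png");S=cv2.imread("raw_scene0.png")
def quad(im,roi,lo,hi=256,grow=1.0):
    """subpixel: min-area rectangle of the blob lo<V<hi inside roi polygon grown about its centre"""
    V=cv2.resize(im.max(2),None,fx=8,fy=8,interpolation=cv2.INTER_CUBIC)
    p=np.array(roi,float);c=p.mean(0);p=c+(p-c)*grow
    M=np.zeros(V.shape,np.uint8);cv2.fillPoly(M,[np.int32((p+.5)*8-.5)],255)
    m=((V>lo)&(V<hi)).astype(np.uint8)*255&M
    m=cv2.morphologyEx(m,cv2.MORPH_CLOSE,np.ones((31,31)))
    k=max(cv2.findContours(m,0,1)[0],key=cv2.contourArea)
    q=cv2.approxPolyN(k,4)[0] if hasattr(cv2,'approxPolyN') else cv2.boxPoints(cv2.minAreaRect(k))
    M=cv2.moments(k);cen=np.array([M['m10'],M['m01']])/M['m00']
    return (q+.5)/8-.5,(cen+.5)/8-.5
def rep(n,P):
    e=np.roll(P,-1,0)-P
    print(n,'mean',P.mean(0),'sides mm',np.linalg.norm(e,axis=1)*1e3,'dir',np.degrees(np.arctan2(e[:,1],e[:,0])))
LT,lt=quad(T,[(388,219.6),(408.4,223.8),(407.4,236.4),(387.2,231.8)],115,grow=1.12)
LS,ls=quad(S,[(113,179),(133.5,179),(132,193),(111,192.5)],125,grow=1.12)
PT,pt=quad(T,[(123.6,205.6),(143,208.2),(141,221.6),(120,218.4)],125,grow=1.12)
PS,ps=quad(S,[(366.5,166),(386,166),(388,175),(369,176)],150,grow=1.3)
print('label px',lt,ls,'tri',tri(lt,ls));print('plabel px',pt,ps,'tri',tri(pt,ps))
rep('plabel',on_plane("top",PT,(0,0,.044)))
rep('ptop eye',on_plane("top",[(122.6,198.4),(145.4,202.4),(139,247.5),(113,243.5)],(0,0,.044)))
p0=tri(lt,ls)[0]
for yaw in(0,10,-10):
    y=np.radians(yaw);n=(np.sin(.436)*np.cos(y),np.sin(.436)*np.sin(y),np.cos(.436))
    rep(f'label yaw{yaw}',on_plane("top",LT,p0,n))
    rep(f'box yaw{yaw}',on_plane("top",[(385.6,200),(409.6,204.6),(409,243.4),(384.4,238.6)],p0,n))
PD,_=quad(T,[(238,204),(281,200),(285,236),(242,241)],0,60,1.15);print(PD)
rep('pad',on_plane("top",PD,(0,0,.008)))
rep('pad eye',on_plane("top",[(240,208.5),(279.5,205),(283.5,241),(243.5,244)],(0,0,.008)))
rep('handle eye',on_plane("top",[(255,207.6),(268.6,205.8),(272,221.4),(258,224)],(0,0,.126)))
rep('skirt eye',on_plane("top",[(248.8,214.6),(272.5,209.5),(277,226.5),(253,232.4)],(0,0,.037)))
k=cv2.moments(quad(T,[(258,208),(268,208),(268,218),(258,218)],0,80)[0].astype(np.float32).reshape(-1,1,2));b=[k['m10']/k['m00'],k['m01']/k['m00']]
print('button',b,on_plane("top",[b],(0,0,.118+.008)))
E
python3 m.py
```

```text
label px [397.2771 227.4879] [122.0106 185.9071] tri (array([ 0.4797, -0.281 ,  0.0724]), np.float64(0.0009396010899645415))
plabel px [131.1173 213.0327] [375.8263 170.2203] tri (array([0.5206, 0.2786, 0.0423]), np.float64(0.0003435325370856937))
plabel mean [0.5207 0.2779 0.044 ] sides mm [30.2274 45.7028 32.0793 45.1396] dir [ 173.0269   80.9672   -8.1674 -101.4042]
ptop eye mean [0.4996 0.2789 0.044 ] sides mm [50.7799 96.7953 56.1517 97.8322] dir [-100.5688  175.1008   80.8801   -8.1031]
label yaw0 mean [ 0.4799 -0.2814  0.0723] sides mm [31.0133 42.9291 30.769  43.8871] dir [ 165.0673   73.5852  -12.9408 -106.0121]
box yaw0 mean [ 0.4942 -0.2848  0.0656] sides mm [50.9007 97.9169 48.579  98.5417] dir [-103.3267  164.1564   77.3095  -14.3714]
label yaw10 mean [ 0.4799 -0.2813  0.0723] sides mm [30.4798 42.5146 30.4096 43.4235] dir [ 165.6175   72.693   -12.5104 -107.0546]
box yaw10 mean [ 0.4941 -0.2845  0.0661] sides mm [50.166  96.0236 47.9697 97.2184] dir [-104.5788  164.7305   76.5813  -13.9223]
label yaw-10 mean [ 0.4799 -0.2814  0.0723] sides mm [31.3472 43.7304 30.9032 44.7418] dir [ 164.773    74.5336  -13.1435 -104.9041]
box yaw-10 mean [ 0.4942 -0.2849  0.0654] sides mm [52.0988 99.1448 49.6463 99.106 ] dir [-102.0076  163.8356   78.0714  -14.6024]
[[283.1875 239.4375]
 [242.6875 243.1875]
 [239.5625 207.5625]
 [279.5625 203.9375]]
pad mean [ 0.5    -0.0015  0.008 ] sides mm [89.6284 79.8319 90.3133 79.8504] dir [  94.6345    4.9836  -85.353  -175.5079]
pad eye mean [ 0.4975 -0.0023  0.008 ] sides mm [89.117  80.9227 88.335  79.5589] dir [ -85.4728 -174.9985   93.6357    5.5805]
handle eye mean [ 0.5011 -0.005   0.126 ] sides mm [26.6789 31.1712 27.4479 32.5189] dir [ -82.965  -168.7618   99.9472    9.7691]
skirt eye mean [ 0.5018 -0.0048  0.037 ] sides mm [52.5386 38.1486 53.0425 39.5536] dir [ -78.3392 -166.3455  103.1939   12.8809]
button [263.06625, 213.93875] [[ 0.5026 -0.0044  0.126 ]]
```

```bash
cat >> h.py <<'E'
np.set_printoptions(precision=4,suppress=True)
LAB=np.array([.4798,-.2812,.0728]);BY=165.;RYAW=12.;RD=np.array([.502,-.0046])
PAD=np.array([.5,-.0018]);PILE=np.array([.5003,.280]);PYAW=-8.
a=np.radians(BY);s,c=np.sin(.436),np.cos(.436)
XR=np.array([np.cos(a),np.sin(a),0]);N=np.array([0,0,c])-s*XR;YB=np.array([-np.sin(a),np.cos(a),0])
def tilt():  # tool z = -N, tool y = -box y
    Z=-N;Y=-YB;return Ro.from_matrix(np.c_[np.cross(Y,Z),Y,Z]).as_euler('xyz',degrees=True)
def F(k=8):
    f=[]
    for _ in range(k):dwell(.02);f.append(get_state()['force'])
    return np.mean(f,0)
def st(m=''):
    s=get_state();print(m,'t',round(s['time'],2),'p',s['ee_pos'],'r',s['tool_rot'],'j',s['joint_pos'],'w',round(s['gripper_width'],4),'f',s['force'])
E
python3 - <<'E'
from h import *
print('tilt',tilt(),'N',N,'ik press',solve_ik(LAB+N*.091,tilt()),'box',solve_ik(LAB-.02*np.array([c*XR[0],c*XR[1],s])+N*.0,tilt()))
goto([*RD,.22],[180,0,RYAW]);st('above')
servo_line([*RD,.099],.15);command_gripper(.02);st('grip');print(F())
servo_line([*RD,.20],.15);st('lift');print(F())
goto(LAB+N*.131,tilt());st('pre')
im=camera("scene");im2=camera("top")
g=lambda I,x,y,w,h:cv2.resize(I[y:y+h,x:x+w,::-1],(390,390),interpolation=cv2.INTER_CUBIC)
cv2.imwrite("pics/pre.png",np.hstack([g(im,60,90,130,130),g(im2,340,150,130,130)]))
E
```

```text
tilt [-180.     -24.981  165.   ] N [ 0.4079 -0.1093  0.9064] ik press [ -31.9178   38.4036   74.9569   -7.0596   90.6589 -105.4955] box [ -32.3922   42.8708   81.0057   -7.3607   80.1736 -104.5878]
above t 2.37 p [ 0.5021 -0.0039  0.22  ] r [-179.9874   -0.0091   12.078 ] j [ -8.3429  14.7633 101.0299   0.0166  64.2027  69.5718] w 0.0855 f [ 0.673   0.2242 -0.512 ]
grip t 3.88 p [ 0.5022 -0.0046  0.0992] r [179.9969  -0.0275  11.9945] j [ -8.4124  24.4993 108.0034   0.0091  47.4705  69.5869] w 0.03 f [0.0263 0.6681 1.5879]
[0.148  0.6567 1.7911]
lift t 4.83 p [ 0.5012 -0.0045  0.1991] r [-179.9681    0.094    11.9987] j [ -8.4165  16.1963 102.4819  -0.0033  61.421   69.5864] w 0.0298 f [ 0.6026  0.2704 -2.3688]
[-0.3272  0.0888 -2.1258]
pre t 7.55 p [ 0.5333 -0.2952  0.1916] r [-179.9991  -24.9713  164.9987] j [ -31.5194   37.6967   70.697    -6.9281   95.6247 -105.7297] w 0.0297 f [ 0.9628  0.6437 -1.5604]
```

View pics/pre.png

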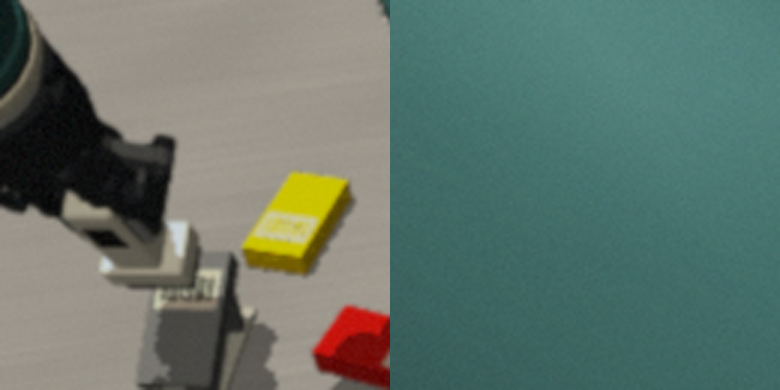

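Run:
```python
from h import *
K,D,R,t=cam("scene");XB=np.array([c*XR[0],c*XR[1],s])
o=LAB+N*.040
for z in(.013,.037):
  for sx in(-1,1):
    for sy in(-1,1):
      p=o+N*z+sx*.019*XB+sy*.027*YB
      u=cv2.projectPoints(p.reshape(1,3),cv2.Rodrigues(R)[0],t,K,D)[0].ravel();print(z,sx,sy,(u-[60,90])*3)
```

```text
0.013 -1 -1 [191.2925 286.2019]
0.013 -1 1 [110.4023 283.8978]
0.013 1 -1 [200.6444 233.0492]
0.013 1 1 [121.0948 230.9417]
0.037 -1 -1 [177.8175 272.4935]
0.037 -1 1 [ 94.5457 270.1625]
0.037 1 -1 [187.6754 218.0147]
0.037 1 1 [105.8233 215.8899]
```

The picture shows the skirt's lower corner at (192,288), within a pixel of the predicted (191,286). The nose is square over the label, so I'll press.

Run:
```python
from h import *
b=F(15)@N
servo_line(LAB+N*.095,.06);print('bias',b,'near',F(10)@N-b)
d=.095;f=0
while d>.083:
    servo_line(LAB+N*d,.02);f=F(6)@N-b;h=(get_state()['ee_pos']-LAB)@N
    print(round(d,4),round(h,4),round(f,2))
    if f>4.4:break
    d-=.001 if f<1.5 else .0006
dwell(1.4);print('held',F(10)@N-b);st()
```

```text
bias -1.7260021795354268 near -0.40794232410305087
0.095 0.0951 -0.23
0.094 0.094 -0.02
0.093 0.093 -0.13
0.092 0.0923 1.66
0.0914 0.0917 3.16
0.0908 0.0909 3.9
0.0902 0.0903 4.4
0.0896 0.0897 5.12
held 4.822505147592553
 t 13.18 p [ 0.5164 -0.291   0.154 ] r [-179.9965  -24.9755  165.0008] j [ -31.9303   38.4322   75.0983   -7.0668   90.4825 -105.4868] w 0.0294 f [ 2.9355 -2.7457  0.7736]
```

Run:
```python
from h import *
print(F(20))
im=camera("scene")[:,:,::-1];x,y,w,h=85,150,75,80;k=7
a=cv2.resize(im[y:y+h,x:x+w],None,fx=k,fy=k,interpolation=cv2.INTER_CUBIC)
K,D,R,t=cam("scene");XB=np.array([c*XR[0],c*XR[1],s])
def pr(p):return (cv2.projectPoints(p.reshape(1,3),cv2.Rodrigues(R)[0],t,K,D)[0].ravel()+.5-[x,y])*k-.5
for o,L,W,col in((LAB-.02*XB,.1,.052,(0,255,0)),(LAB+N*.010,.038,.054,(0,0,255)),(LAB,.03,.046,(255,255,0))):
    for i in(-1,1):
        for j in(-1,1):cv2.circle(a,tuple(np.int32(pr(o+i*L/2*XB+j*W/2*YB))),3,col,1)
cv2.imwrite("pics/press.png",a)
```

```text
[ 3.2625 -2.3497  1.6575]
```

View pics/press.png

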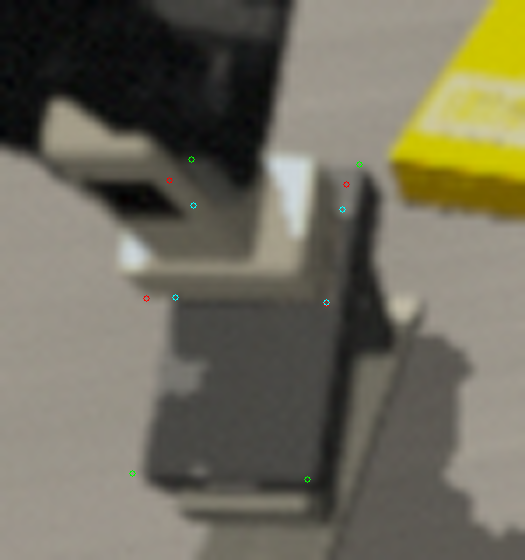

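The overlay shows the skirt and nose corners within about 1 to 2 px of the prediction. The box's far end suggests a yaw nearer 168° than 165°, which is inside tolerance and gets used for the grasp later. The press held at about 4.8 N (roughly 3 mm). Next is returning the reader.

Run:
```python
from h import *
servo_line(LAB+N*.15,.12)
goto([*PAD,.16],[180,0,-175]);b=F(10)[2]
servo_line([*PAD,.102],.12);z=.102
print('bias',b,F(6)[2]-b)
while z>.096:
    z-=.0008;servo_line([*PAD,z],.02);f=F(5)[2]-b;print(round(z,4),get_state()['ee_pos'][2],round(f,2))
    if f>1.5:break
command_gripper(.085);st('open')
servo_line([*PAD,.22],.2)
goto([*(PAD+[-.05,-.15]),.3],[180,0,-175]);st()
for n in("scene","top"):cv2.imwrite(f"raw_{n}1.png",camera(n)[:,:,::-1])
T=cv2.imread("raw_top1.png");S=cv2.imread("raw_scene1.png")
g=lambda I,x,y,w,h:cv2.resize(I[y:y+h,x:x+w],(390,300),interpolation=cv2.INTER_CUBIC)
cv2.imwrite("pics/after.png",np.vstack([np.hstack([g(T,360,195,78,60),g(T,98,195,78,60)]),np.hstack([g(S,90,165,78,60),g(S,224,145,78,60)])]))
```

```text
bias -2.129246330642906 -0.0935349128100107
0.1012 0.10146990815628978 0.44
0.1004 0.1003500049155748 0.15
0.0996 0.09978162962906677 3.04
open t 17.86 p [ 0.5    -0.0018  0.0996] r [ 179.9999    0.002  -175.0007] j [  -8.1265   24.3411  108.2365    0.0007   47.4205 -103.1264] w 0.0849 f [-0.7153  0.7816  0.2148]
 t 19.35 p [ 0.4495 -0.151   0.2986] r [ 179.8806   -0.0925 -175.0531] j [ -26.9588    7.8148   97.9248    0.0545   74.4019 -121.9203] w 0.0848 f [-0.1399  0.1459  0.6048]
```

View pics/after.png

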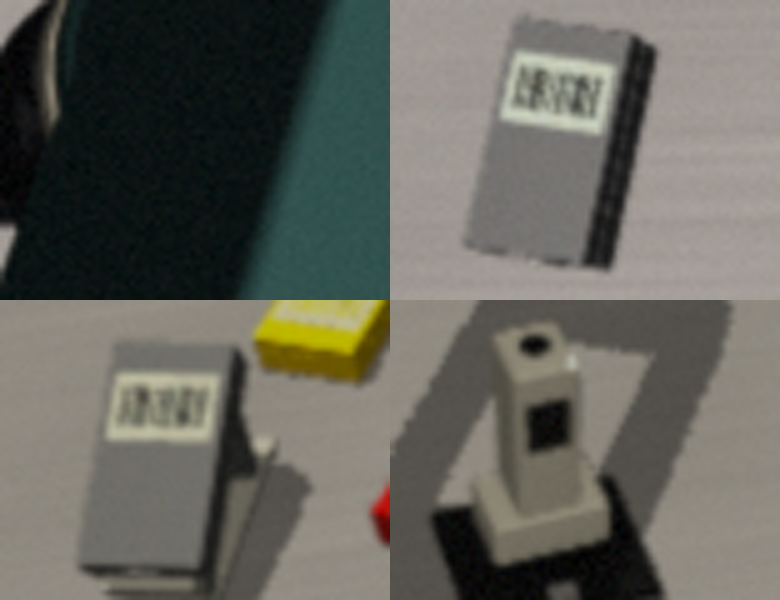

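The box has not shifted (label still at scene px (122,186)) and the reader stands upright on the pad. Next is the box grasp, stopping 12 mm above the pile for a look.

```bash
sed -i 's/BY=165\./BY=167./' h.py
python3 - <<'E'
from h import *
XB=np.array([c*XR[0],c*XR[1],s]);B=LAB-.02*XB-.022*N
goto(B+N*.11,tilt());st('pre')
servo_line(B+N*.016,.1);print('F',F(5));command_gripper(.04);st('grip')
servo_line(B+N*.016+[0,0,.06],.1);print('F',F(5))
goto([.46,-.2,.27],[180,0,170]);goto([*PILE,.17],[180,0,180+PYAW]);st()
servo_line([*PILE,.074],.12);st('over')
for n in("scene","top"):cv2.imwrite(f"raw_{n}2.png",camera(n)[:,:,::-1])
T=cv2.imread("raw_top2.png");S=cv2.imread("raw_scene2.png")
g=lambda I,x,y,w,h:cv2.resize(I[y:y+h,x:x+w],(w*6,h*6),interpolation=cv2.INTER_CUBIC)
cv2.imwrite("pics/over.png",np.hstack([g(S,340,130,65,70),g(T,95,185,65,70)]))
E
```

```text
pre t 20.35 p [ 0.5338 -0.2925  0.1444] r [179.9519 -24.9784 167.1064] j [ -30.9484   40.1183   73.1231   -7.4745   90.6558 -106.546 ] w 0.0849 f [-0.5313  0.0586 -0.3812]
F [0.1503 0.3222 0.1634]
grip t 21.93 p [ 0.4953 -0.2849  0.0594] r [-179.9827  -24.9454  166.992 ] j [ -32.0176   42.9916   81.6592   -8.0566   79.1882 -105.8273] w 0.051 f [ 0.7462 -0.4768  4.5323]
F [-0.0389  0.1024 -1.1117]
 t 25.29 p [0.501  0.2792 0.1701] r [-179.9844    0.0219  171.9421] j [ 22.2423  23.6112  95.4463  -0.0281  60.9314 -59.6862] w 0.0511 f [ 0.7953  0.3623 -0.7527]
over t 26.24 p [0.5009 0.2801 0.0746] r [179.9675   0.0584 171.9909] j [ 22.3202  30.9621  99.8331  -0.0019  49.1379 -59.6695] w 0.0511 f [-0.4087 -0.1476  0.0759]
```

View pics/over.png

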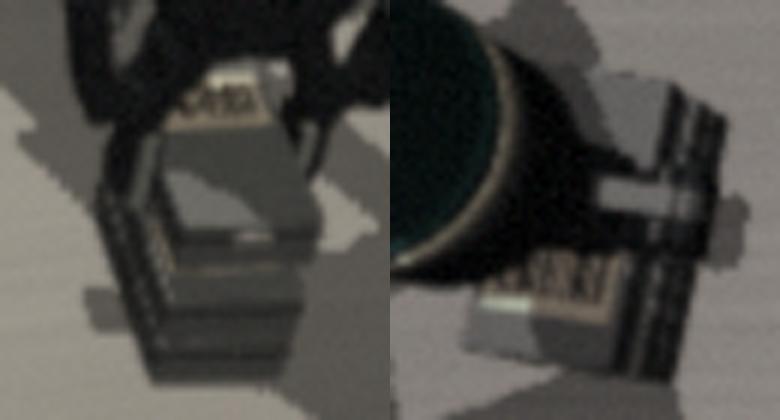

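Run:
```python
from h import *
def p(uv,off):return (np.array(uv)+.5)/6-.5+off
a=on_plane("top",p([[670-390,82],[615-390,360],[463-390,348]],[95,185]),(0,0,.080));print('held top-view',a,np.linalg.norm(np.diff(a,axis=0),axis=1),'centre',(a[0]+a[2])/2)
h=on_plane("scene",p([[175,235],[320,228]],[340,130]),(0,0,.080));q=on_plane("scene",p([[165,303],[303,300]],[340,130]),(0,0,.044))
print('held scene',h,'pile',q)
x=np.array([np.cos(np.radians(PYAW)),np.sin(np.radians(PYAW)),0])
print('centre est held',h.mean(0)-.05*x,'pile',q.mean(0)-.05*x)
# pile corners again, scene 0/1 views without the arm
S=cv2.imread("raw_scene1.png");cv2.imwrite("pics/pile.png",cv2.resize(S[140:200,345:405],None,fx=9,fy=9,interpolation=cv2.INTER_CUBIC))
```

```text
held top-view [[0.5452 0.2471 0.08  ]
 [0.4501 0.2602 0.08  ]
 [0.4546 0.3118 0.08  ]] [0.0961 0.0517] centre [0.4999 0.2794 0.08  ]
held scene [[0.5509 0.2415 0.08  ]
 [0.5588 0.2934 0.08  ]] pile [[0.5488 0.2454 0.044 ]
 [0.5585 0.2955 0.044 ]]
centre est held [0.5053 0.2744 0.08  ] pile [0.5041 0.2774 0.044 ]
```

View pics/pile.png

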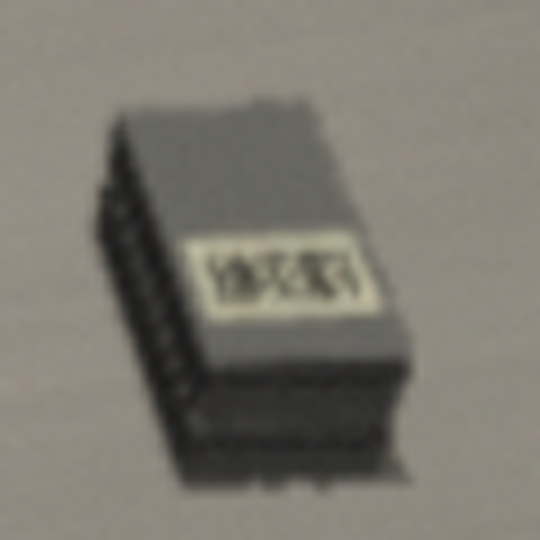

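Run:
```python
from h import *
q=on_plane("scene",(np.array([[120,110],[310,102],[410,370],[210,368]])+.5)/9-.5+[345,140],(0,0,.044));print('pile scene',q.mean(0),np.linalg.norm(np.diff(q,axis=0),axis=1))
b=F(10)[2];z=.066;servo_line([*PILE,z],.05)
while z>.055:
    z-=.001;servo_line([*PILE,z],.02);f=F(5)[2]-b;print(round(z,4),round(f,2),end='; ')
    if f>1.5:break
command_gripper(.085);st('open')
servo_line([*PILE,.16],.12);goto([.4,.0,.33],[180,0,172]);st()
for n in("scene","top"):cv2.imwrite(f"raw_{n}3.png",camera(n)[:,:,::-1])
T=cv2.imread("raw_top3.png");S=cv2.imread("raw_scene3.png")
g=lambda I,x,y,w,h:cv2.resize(I[y:y+h,x:x+w],(w*6,h*6),interpolation=cv2.INTER_CUBIC)
cv2.imwrite("pics/placed.png",np.hstack([g(S,340,130,65,70),g(T,95,185,65,70)]))
```

```text
pile scene [0.5054 0.2795 0.044 ] [0.051  0.1049 0.0487]
0.065 7.67; open t 27.58 p [0.5001 0.2799 0.0648] r [-179.9817   -0.0295  172.0001] j [ 22.3329  31.7863 100.203   -0.0011  48.0455 -59.6665] w 0.0854 f [ 0.1415  0.3686 -0.7058]
 t 29.82 p [0.4002 0.0005 0.3294] r [179.9752  -0.0425 172.0192] j [ -9.867   -0.5646 102.6403   0.0239  77.9676 -91.8912] w 0.085 f [-1.0873 -0.0063  0.7347]
```

View pics/placed.png

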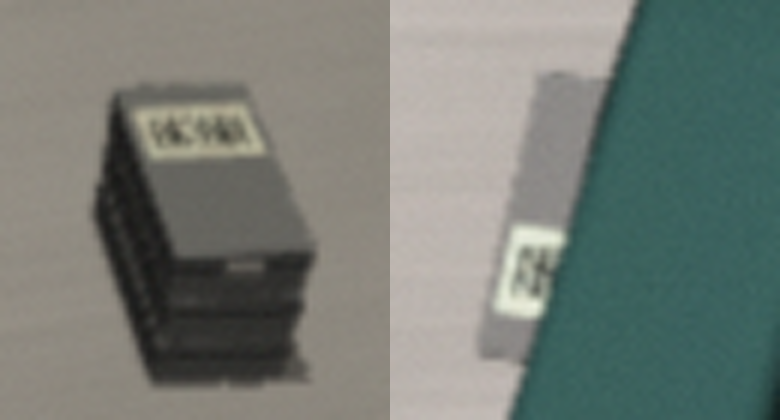

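The stack looks square in the picture. For final numbers I'll move the arm to its start pose so both views are clear.

Run:
```python
from h import *
src=open('m.py').read().split('LT,lt=')[0];exec(src)
move_j([62.447,0,86.54,0,72.909,-6.595]);st()
for n in("scene","top"):cv2.imwrite(f"raw_{n}4.png",camera(n)[:,:,::-1])
T=cv2.imread("raw_top4.png");S=cv2.imread("raw_scene4.png")
g=lambda I,x,y,w,h:cv2.resize(I[y:y+h,x:x+w],(w*6,h*6),interpolation=cv2.INTER_CUBIC)
cv2.imwrite("pics/final.png",np.hstack([g(T,95,185,65,70),g(T,230,190,65,70)]))
# placed label: roi predicted at z=.066, 20 mm to -x
K,D,R,t=cam("top");x=np.array([np.cos(np.radians(PYAW)),np.sin(np.radians(PYAW)),0]);y=np.array([-x[1],x[0],0])
o=np.array([*PILE,.066])-.02*x;res={}
for n,I in(("top",T),("scene",S)):
    K,D,R,t=cam(n);P=np.array([o+i*.015*x+j*.022*y for i,j in((1,1),(1,-1),(-1,-1),(-1,1))])
    roi=cv2.projectPoints(P,cv2.Rodrigues(R)[0],t,K,D)[0][:,0]
    Q,cc=quad(I,roi,130 if n=="top" else 150,grow=1.12);W=on_plane(n,Q,(0,0,.066));rep(n,W);res[n]=cc
    print(' box centre',on_plane(n,[cc],(0,0,.066))[0]+.02*x)
print('tri',tri(res['top'],res['scene']))
```

```text
t 32.02 p [0.1993 0.5294 0.4658] r [159.6201   2.3312 158.5805] j [62.3829  0.0108 86.5668 -0.0187 72.9153 -6.6144] w 0.0848 f [-0.4935 -0.2829 -0.1133]
top mean [0.4799 0.2833 0.066 ] sides mm [30.658  44.0748 30.1653 44.5794] dir [169.8006  81.072   -9.2665 -98.3038]
 box centre [0.4997 0.2805 0.066 ]
scene mean [0.4817 0.2832 0.066 ] sides mm [43.6782 28.9752 43.6306 30.4803] dir [-99.3453 172.1666  82.6297  -7.7699]
 box centre [0.5018 0.2805 0.066 ]
tri (array([0.4801, 0.2841, 0.0643]), np.float64(0.00053409632300416))
```

View pics/final.png

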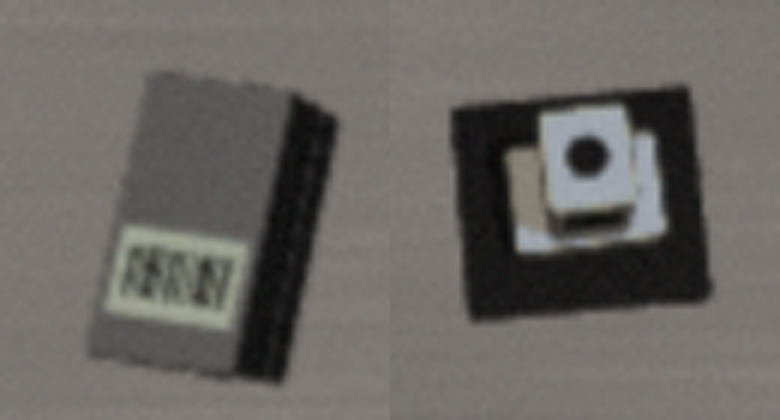

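The final picture shows the box label-up and aligned on the pile, with the reader upright near the pad's middle. The box centre measures (0.4997, 0.2805) against (0.5009, 0.2808) for the pile, about 1 mm apart, with edges parallel within about 1–2°.

```bash
python3 -c "
from plant import *
hand_in();print(get_state()['time'])"
```

```text
the job is handed in; nothing more can be done
the job is handed in; nothing more can be done
```

The job is done and handed in at about 32 s on the robot's clock, within the 72 s limit; the hand-in gave no verdict.

- **Reading:** I pressed the reader square on the slide box's label at about 4.8 N, so the nose gave about 3 mm by the spring rate. I held it for over 1.4 s. In the picture its corners were within 1–2 px (up to about 5 mm) of where they should be.
- **Reader back on the pad:** It was let go near the middle of the pad and stands upright in the pictures. I did not measure its final position; the lowering was aimed at the pad centre I had measured.
- **Box on the pile:** In the top view the box lies label up, with its centre about 1 mm from the pile's as first measured and its edges parallel within about 2°. The pile boxes were not measured again after the placing.
- **Bystanders:** The arm kept clear of the bandage roll, bottle and carton, but I did not check them in a later picture.

Three checks disagreed:
- **Scene camera:** It put the box about 2 mm further in x than the top camera, which is within the calibration. Its hand-picked pile corners were up to 5 mm off in x, and I went with the label-based values.
- **Box direction on the rest:** The picture during the press showed it was about 2–3° off my first value. That was within tolerance, and I corrected part of it before the grasp.
- **Setting down on the pile:** The box met the pile about 5 mm higher than I expected, with a brief force of about 7.7 N.

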